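# Feed a circuit-board tray past a spring gate into the test bay

## Robot

A 6-joint arm with a two-finger parallel gripper is mounted at the origin on the work surface. World frame = base frame: x ahead of the robot, y to its left, z up, the work surface at z = 0. Lengths are in m, angles in rad, forces in N, time in s.
With the tool pointing down it reaches from about 0.275 to 0.85 m from the base axis. Payload 19 kg.
Tool frame: the origin (TCP) lies midway between the tips of the shut fingers; the grasp point (between the pads) lies 19 mm behind it (arm.grasp_offset is the distance from the TCP to the grasp point, in m); z points along the fingers, x is the direction in which the jaws open and shut, and the axes are right-handed (so a half turn about z gives the same grasp; the last joint's range is limited). The gripper opens to 85 mm and grips with 20 to 120 N. Pads are 22 mm wide; open, the fingers measure 114 mm over their backs; the gripper's body (76 mm by 85 mm) begins 54 mm behind the grasp point. The pads swing forward as they close: fully open they stand 13 mm farther back than shut.
Start: joints at [-1.444, 0.15, 1.437, -0, 1.554, -0.134], TCP at [0.148, -0.556, 0.231] pointing down, gripper open.
Joint ranges: [-2.8, 2.8], [-0.68, 2.1], [0.12, 2.68], [-1.39, 4.53], [0.16, 2.79], [-2.81, 2.81]. Speed limits (rad/s): [1.89, 1.89, 2.22, 3.01, 3.01, 3.01].

## Interface

Orientations are given as a rotation vector (axis times angle).
In Python, from cell import arm, optics, ticket gives the robot as it stands.
- The arm moves only by the shell command python3 -m inch 'ROWS' [FORCE]. ROWS is JSON, a list that holds one entry, the list of rows, each a list of 7 numbers: the turn, a rotation vector about the tool's x, y, z in degrees, then the shift along the tool's x, y, z in m, then the opening, from -1 (shut) to 1 (fully open). A call has 1 to 20 rows; each row is the pose to reach, as a shift and turn from the pose commanded when the call began, along the tool's axes at that moment; what a row does not reach only later rows make up. A row lasts 1/12 s, in which the tool goes at most 41.7 mm and 7.16 degrees, less where a joint would pass 70% of its speed; a pose out of reach is approached as far as the arm can. A call with a gripper value outside its range is refused whole. The fingers move at their own pace and stop on an object; FORCE is the grip in N (left out, the last holds). Time passes only in rows, so rows that repeat a pose let the fingers close. It gives the time, the measured TCP pose, the force and the opening at its end, in the units of the state.
- arm.get_obs(): the state, without advancing time (a new reading comes with each control period).
- optics.get_image(name): name is "scene" or "top" or "wrist"; returns the picture (480x640x3 uint8, blue, green, red); there is no depth.
- optics.camera_model(name): a dict with "mtx" (3x3 intrinsics, pixels), "world_from_camera" (4x4, takes a point from camera to world coordinates). Camera axes: x right, y down, z forward; pixel columns grow to the right and rows downward; lengths in m; the calibration is good to about 2 mm. A picture is of the moment at which its call begins: read the wrist's pose just before it. camera_model takes no time and is no camera call; for the wrist camera it gives the pose at the moment of the call.
- ticket.close_job(): hands the job in, once; it reports no verdict.
The state is a dict: "clock": time; "qpos": joint angles; "joint_velocities": joint speeds; "effort": joint torques, N m; "tcp_pos": TCP position; "ee_rot": TCP orientation; "ft_force": force on the tool from outside, world axes, zero at the start; "moment": the same for the moment, N m; "finger_gap": finger opening in m.
Only numpy, scipy, OpenCV 4.12 (cv2) and the standard library are available. Lean on these libraries where they do the work, as an engineer would, in place of code of your own. Each camera call takes 0.05 s, during which the arm holds its last target. There are 200 camera calls.

## Task

Load the circuit-board tray into the test bay: hold the spring gate open by pressing its long pedal down with one fingertip and, while holding it, push the tray along the chute with the other finger, under the gate and on until it rests against the end block. Then take the hand away so that the gate shuts behind the tray. Only push the tray, never lift it; do not push it against the shut gate or let the gate down on it, and leave the things lying around the chute where they are.

Things in the scene. Friction and masses are not known exactly. Their poses are not given: they have to be found in the camera images.
- chute: Straight aluminium chute fixed on the table. Frame: x along the chute in the direction of travel, y to the left of travel, z up; origin on the table top, on the channel's centre line, under the gate's tooth. Channel floor 6 mm above the table; channel 68 mm wide (y -34 to 34 mm), open at its mouth (x = -215 mm). Side walls 6 mm thick; tops at 34 mm (left) and 32 mm (right). Base plate out to y = -85 mm.
- end_face (a point): Centre of the face of the grey end block (50 mm high) that closes the chute: chute x = 104, y = 0, 20 mm above the table.
- tray: Black circuit-board tray lying loose in the chute, 90 mm long (its x, along the chute), 63 mm wide, 22 mm high, about 0.22 kg, a green circuit board in it. Origin under its centre. Flat rear end, with an upright push tab at its left: 5 mm thick, flush with the rear end, tray y 2 to 30 mm, top 40 mm above the tray's underside. Against the end block its origin is at chute x = 59 mm, its rear end 11 mm beyond the gate's tooth.
- gate (a joint): Gate angle, rad: 0 shut, 0.85 fully open (a hard stop). A steel piece on a hinge rod parallel to the chute, so the tray cannot push it open: pedal on the outer side, tooth on the channel side. A spring shuts it; holding it open takes about 5 N on the pedal. The tray (top at 28 mm) passes under the tooth from 0.5 rad on.
- hinge_rod (a point): Point of the hinge axis level with the tooth: chute x = 0, y = -40 mm, 40 mm up, above the right wall. The rod is 8 mm thick and runs along the chute from x = -193 to 53 mm, between two posts 46 mm high.
- tooth (a point): Middle of the lower edge of the gate's tooth, 6 mm thick along the chute, 16 mm wide. Shut: chute x = 0, y -24 to -8 mm, 20 mm above the table, in the tray's way. At every angle the tooth and its arm stay at y below -2 mm and lower than 68 mm, so a finger in the left part of the channel passes it freely.
- pedal (a point): Centre of the pedal's top: plate 230 mm long (chute x -185 to 45 mm), 24 mm wide, beside the right wall, to be pressed anywhere along its length. Shut it slopes up outwards: inner edge y = -62 mm, 44 mm above the table; outer edge y = -81 mm, 59 mm up. Its middle is about 35 mm up at 0.5 rad; at 0.65 rad it is level, 30 mm up, y -84 to -60 mm; at the stop 24 mm up.
- cutters: Bystander, not to be disturbed: flush cutters lying flat, 100 mm long, 55 mm wide, 14 mm high; origin under them near the pivot, x towards the jaws.
- parts_dish: Bystander, not to be disturbed: small two-cell white dish 70 x 50 x 18 mm; origin under its centre.
- solder_spool: Bystander, not to be disturbed: spool standing on its flange, 58 mm diameter, 41 mm high; origin under its centre.
- tip_cleaner: Bystander, not to be disturbed: round open tin of brass wool, 72 mm diameter, 30 mm high; origin under its centre.
- screwdriver: Bystander, not to be disturbed: screwdriver lying flat, 150 mm long; origin under its middle, x towards the tip.
- loupe: Bystander, not to be disturbed: round brass-rimmed loupe, 54 mm diameter, 14 mm high; origin under its centre.
- clip_stand: Bystander, not to be disturbed: little stand with a cross bar and two clips, 115 mm wide, 78 mm high on a 60 x 45 mm foot; origin under its foot.
- relay: Bystander, not to be disturbed: small blue block component 28 x 16 x 18 mm; origin under its centre.

How it is judged:
On the way, in this order (a step that is already met when the one before it is completed fails the run):
1. the gate is held open (0.5 rad or more) while the tray is still before it (value of joint gate above 0.5 rad and x of tray in the frame of chute below -0.04 m), for 0.1 s.
2. the tray is well under the gate, a finger on it, with the gate held open by a finger (value of joint gate above 0.42 rad and x of tray in the frame of chute between -0.02 and 0.04 m and contact force between the fingers and gate above 0.3 N and contact force between the fingers and tray above 0.05 N), for 0.05 s.
At the end, for the whole second after the job is handed in: The tray lies flat on the chute floor within 6 mm of the end block, at rest, and the gate is shut behind it (within 0.06 rad) (x of tray in the frame of chute between 0.053 and 0.064 m and z of tray in the frame of chute between 0.003 and 0.01 m and angle between the x axis of tray and the x axis of chute, either way round below 0.08 rad and angle between tray's own z axis and vertical below 0.08 rad and value of joint gate below 0.06 rad and linear speed of tray below 0.01 m/s); the robot touches nothing.
It fails at once if the tray is lifted (8 mm) or tipped (z of tray in the frame of chute above 0.014 m or angle between tray's own z axis and vertical above 0.15 rad).
It fails at once if the tray is pushed against the gate, or the gate comes down on it (over 2 N) (contact force between gate and tray above 2 N).
It fails at once if a bystander is moved more than 15 mm (distance of any of cutters, parts_dish, solder_spool, tip_cleaner, screwdriver, loupe, clip_stand, relay from where it was at the start of the episode above 0.015 m).
It also fails if it takes over 35 s, if anything falls off the work surface, if the arm or the gripper's body presses on something with over 40 N, if the wrist force passes 120 N, or if a joint passes its speed limit or range.

## Working session

There is one attempt and no reset: what is moved stays moved. The work goes in short steps, Python scripts to look and compute and a shell command to move; the robot and the scene stay as the last step left them, time stands still between calls to the robot, and variables do not carry over. Pictures are saved under pics/ and viewed, about 8 in all and at most 12, crops included, and the job is handed in when it is done.

```bash
mkdir -p pics; ls
python3 - <<'E'
from cell import arm,optics
import cv2
for n in("top","scene"):
    im=optics.get_image(n); cv2.imwrite(f"pics/{n}0.png",im)
    m=optics.camera_model(n); print(n,m["mtx"],m["world_from_camera"])
print(arm.get_obs())
E
```

```text
pics
top [[449.25594359   0.         319.57212467]
 [  0.         449.25594359 242.71741965]
 [  0.           0.           1.        ]] [[ 0.00885029 -0.99683804  0.07896574  0.51575058]
 [-0.99995807 -0.00900849 -0.00164743  0.09338052]
 [ 0.00235358 -0.07894784 -0.99687597  0.85224858]
 [ 0.          0.          0.          1.        ]]
scene [[437.1743227    0.         319.2015196 ]
 [  0.         437.1743227  238.73113915]
 [  0.           0.           1.        ]] [[ 0.8496563   0.41806193 -0.32141623  0.84030527]
 [ 0.52711935 -0.690817    0.49489097 -0.28005325]
 [-0.01514472 -0.58991195 -0.80732554  0.65445601]
 [ 0.          0.          0.          1.        ]]
{'clock': 0.1, 'qpos': array([-1.44400334e+00,  1.50928125e-01,  1.43789262e+00,  2.96072947e-05,
        1.55376876e+00, -1.33987226e-01]), 'joint_velocities': array([-0.00025603, -0.00065819, -0.00228469, -0.00171002, -0.0011543 ,
        0.00041072]), 'effort': array([ 5.78267325e-03, -7.14374399e+01, -5.71791065e+01,  8.37586163e-05,
        7.31179083e-03,  5.49806089e-06]), 'tcp_pos': array([ 0.14822842, -0.55537374,  0.23077731]), 'ee_rot': array([-2.49083994e+00,  1.91330717e+00,  1.06998493e-03]), 'ft_force': array([ 0.2742574 , -1.2776639 ,  0.80882803]), 'moment': array([ 0.00618535, -0.01304889,  0.04881013]), 'finger_gap': 0.08499968139936467}
```

View pics/top0.png

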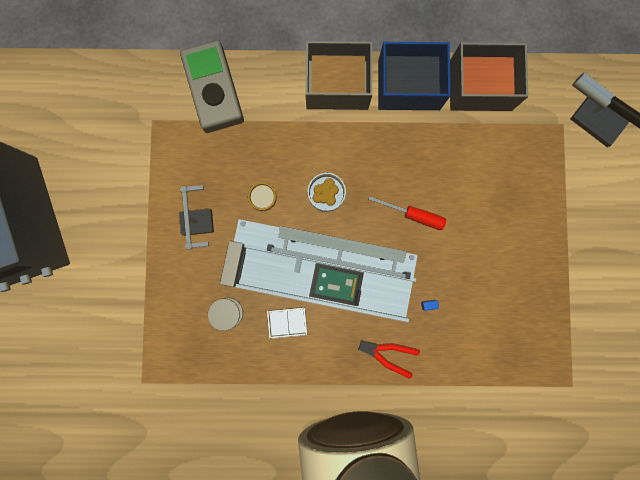

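View pics/scene0.png

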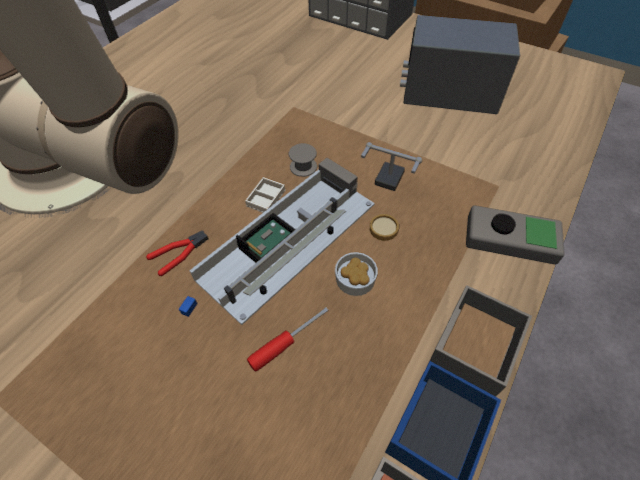

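The top view shows the chute with its mouth at about (410,295) and the end block at (232,263). Travel is towards world +y, with the pedal on the far (+x) side. The tray sits at about (337,284), before the tooth at (300,265). The scene view agrees. I'll zoom in for features.

Run:
```python
import cv2
im=cv2.imread("pics/top0.png")[212:328,218:422]
cv2.imwrite("pics/c1.png",cv2.resize(im,(816*800//816,116*800//204),interpolation=cv2.INTER_CUBIC))
im=cv2.imread("pics/scene0.png")[155:325,185:385]
cv2.imwrite("pics/c2.png",cv2.resize(im,(700,595),interpolation=cv2.INTER_CUBIC))
```

```text
(no output)
```

View pics/c1.png

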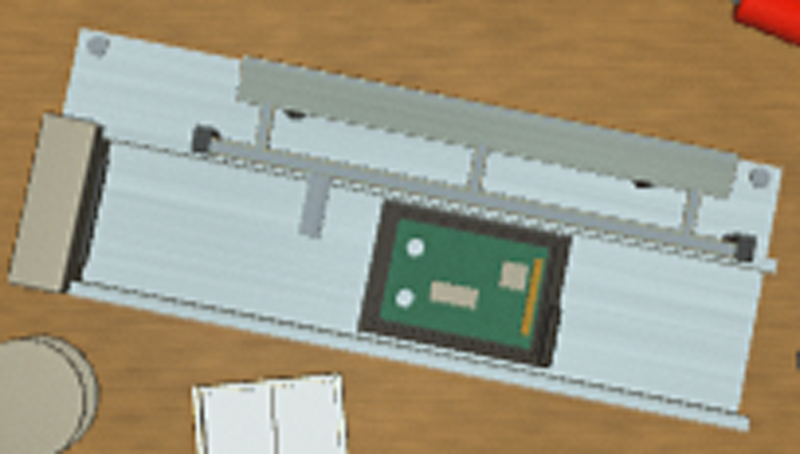

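View pics/c2.png

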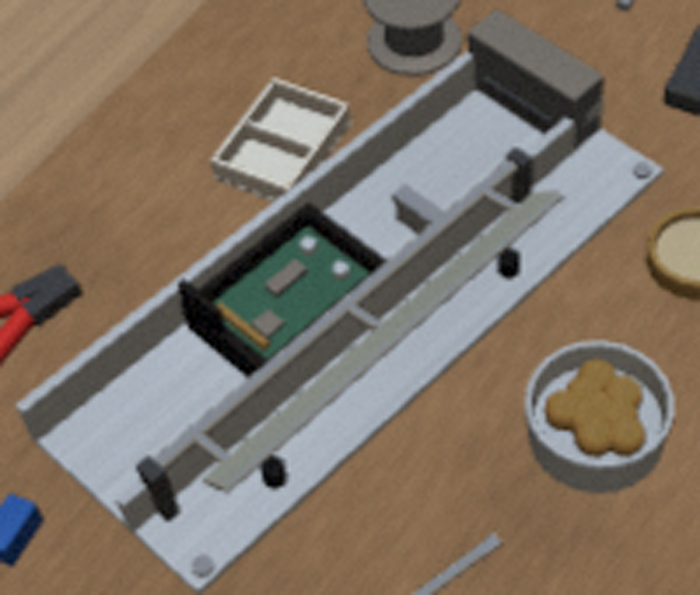

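```bash
cat > h.py <<'E'
import numpy as np, cv2
from cell import arm,optics
from scipy.optimize import least_squares
from scipy.spatial.transform import Rotation as R
def proj(m,P):
    T=np.linalg.inv(m["world_from_camera"]); p=(T[:3,:3]@np.atleast_2d(P).T+T[:3,3:]); p=m["mtx"]@p; return (p[:2]/p[2]).T
def ray(m,uv,z):
    d=m["world_from_camera"][:3,:3]@np.linalg.inv(m["mtx"])@np.r_[uv,1]; o=m["world_from_camera"][:3,3]
    return o+d*(z-o[2])/d[2]
def w(p,c): # chute mm -> world
    c=np.atleast_2d(c)/1000.; s,k=np.sin(p[2]),np.cos(p[2])
    return np.c_[p[0]+k*c[:,0]-s*c[:,1],p[1]+s*c[:,0]+k*c[:,1],c[:,2]]
E
python3 - <<'E'
from h import *
t,s=optics.camera_model("top"),optics.camera_model("scene")
c=lambda L,sx,sy,ox,oy:np.array([[(u+.5)/sx-.5+ox,(v+.5)/sy-.5+oy] for u,v in L])
T=[((84,207),(104,0,50)),((747,430),(-215,40,34)),((776,267),(-215,-37,32)),((781,168),(-215,-85,6)),((244,57),(45,-81,59)),((236,102),(45,-62,44)),((739,154),(-185,-81,59)),((730,198),(-185,-62,44))]
S=[((565,197),(45,-81,59)),((225,491),(-185,-81,59)),((205,482),(-185,-62,44)),((20,405),(-215,40,34)),((199,590),(-215,-85,6))]
tu=c([a for a,b in T],800/204,454/116,218,212); su=c([a for a,b in S],3.5,3.5,185,155)
tc=[b for a,b in T]; sc=[b for a,b in S]
f=lambda p:np.r_[(proj(t,w(p,tc))-tu).ravel(),(proj(s,w(p,sc))-su).ravel()]
r=least_squares(f,[.5,.12,1.75],x_scale=[.1,.1,.1],loss="soft_l1"); p=r.x
print(p,np.degrees(p[2])); print(f(p).reshape(-1,2).round(1))
k=lambda q:[round(float(v),1) for v in 1000*np.array([[np.cos(p[2]),np.sin(p[2])],[-np.sin(p[2]),np.cos(p[2])]])@(q[:2]-p[:2])]
for uv in c([(385,201),(361,331),(571,238),(550,366)],800/204,454/116,218,212): print("tray",k(ray(t,uv,.028)))
np.save("p.npy",p)
o=arm.get_obs(); M=R.from_rotvec(o["ee_rot"]).as_matrix(); print(M.round(3))
for P in [(-160,-25,0),(-120,-25,0),(0,-25,0)]: print(P,w(p,P))
E
```

```text
[0.52025866 0.13484552 1.38305997] 79.24349925457788
[[-0.9 -0.4]
 [ 0.  -0.7]
 [ 0.  -1.1]
 [ 0.3 -0.8]
 [-0.6 -0.5]
 [ 0.  -0.8]
 [ 0.5  0. ]
 [-0.7 -0.4]
 [-1.  -1.8]
 [-0.6 -0.9]
 [-1.5 -0.8]
 [-1.5  0. ]
 [-0.5  0.5]]
tray [-31.2, -29.8]
tray [-32.2, 31.7]
tray [-119.8, -29.8]
tray [-121.4, 30.5]
[[ 0.258 -0.966 -0.   ]
 [-0.966 -0.258  0.001]
 [-0.001 -0.    -1.   ]]
(-160, -25, 0) [[ 0.51495771 -0.02700904  0.        ]]
(-120, -25, 0) [[0.52242313 0.01228813 0.        ]]
(0, -25, 0) [[0.54481939 0.13017963 0.        ]]
```

The fit is good to about 2 mm: chute yaw 79.2°, tray origin at x ≈ -76, rear end at -121. I'll hover the TCP at chute (-150, -25) with tool y = -chute x and the opening at about 75 mm.

```bash
python3 -m inch '[[[0,0,-64.3,-0.425,-0.495,0.08,0.76],[0,0,-64.3,-0.425,-0.495,0.08,0.76],[0,0,-64.3,-0.425,-0.495,0.08,0.76],[0,0,-64.3,-0.425,-0.495,0.08,0.76],[0,0,-64.3,-0.425,-0.495,0.08,0.76],[0,0,-64.3,-0.425,-0.495,0.08,0.76],[0,0,-64.3,-0.425,-0.495,0.08,0.76],[0,0,-64.3,-0.425,-0.495,0.08,0.76],[0,0,-64.3,-0.425,-0.495,0.08,0.76],[0,0,-64.3,-0.425,-0.495,0.08,0.76],[0,0,-64.3,-0.425,-0.495,0.08,0.76],[0,0,-64.3,-0.425,-0.495,0.08,0.76],[0,0,-64.3,-0.425,-0.495,0.08,0.76],[0,0,-64.3,-0.425,-0.495,0.08,0.76],[0,0,-64.3,-0.425,-0.495,0.08,0.76],[0,0,-64.3,-0.425,-0.495,0.08,0.76],[0,0,-64.3,-0.425,-0.495,0.08,0.76],[0,0,-64.3,-0.425,-0.495,0.08,0.76],[0,0,-64.3,-0.425,-0.495,0.08,0.76],[0,0,-64.3,-0.425,-0.495,0.08,0.76]]]' 20
cat >> h.py <<'E'
def st():
    p=np.load("p.npy"); o=arm.get_obs(); q=o["tcp_pos"]; s,k=np.sin(p[2]),np.cos(p[2]); d=q[:2]-p[:2]
    M=R.from_rotvec(o["ee_rot"]).as_matrix()
    print("chute mm",(1000*np.array([k*d[0]+s*d[1],-s*d[0]+k*d[1],q[2]])).round(1),"yaw err",round(np.degrees(np.arctan2(-M[1,1],-M[0,1])-p[2]),2),"Mz",M[:,2].round(3),"F",o["ft_force"].round(1),"gap",o["finger_gap"],"t",o["clock"])
E
python3 - <<'E'
from h import *
st(); cv2.imwrite("pics/w1.png",optics.get_image("wrist"))
E
```

```text
clock: 1.77
tcp_pos: [0.5165, -0.0181, 0.1514]
ee_rot: [3.128, -0.296, -0.0]
ft_force: [-0.6, -0.8, 0.7]
finger_gap: 0.0751
chute mm [-150.9  -24.9  151.4] yaw err -0.05 Mz [-0. -0. -1.] F [-0.6 -0.8  0.7] gap 0.07514268785245354 t 1.7667
```

View pics/w1.png

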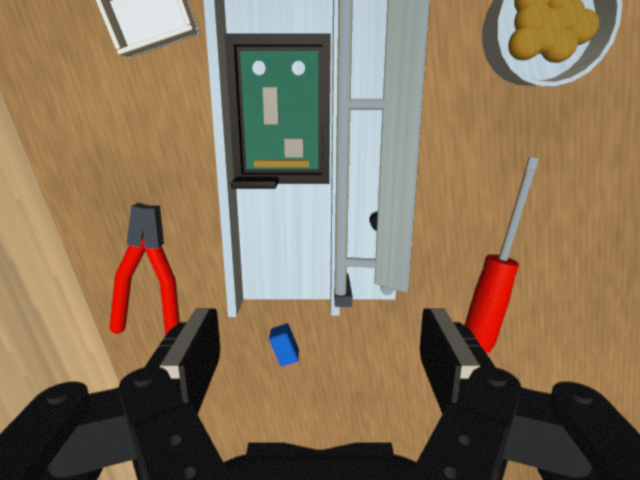

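The wrist view shows the chute mouth at row 300, the channel from column 239 to 331, the tray's rear end at row 183 with its tab at (255,183), and the pedal's end at (378–408, 290). I'll check the fit against these and locate the finger tips.

Run:
```python
from h import *
p=np.load("p.npy"); m=optics.camera_model("wrist")
for uv,z,e in [((378,289),.044,(-185,-62)),((408,291),.059,(-185,-81)),((239,300),.006,(-215,34)),((331,300),.006,(-215,-34)),((228,317),.034,(-215,40)),((238,317),.034,(-215,34)),((331,315),.032,(-215,-34)),((233,179),.046,("tab top rear left",30)),((278,180),.046,("tab",2)),((329,184),.028,("tray rear r",0)),((327,35),.028,("tray front r",0))]:
    d=ray(m,uv,z)[:2]-p[:2]; s,k=np.sin(p[2]),np.cos(p[2]); print(e,(1000*np.array([k*d[0]+s*d[1],-s*d[0]+k*d[1]])).round(1))
o=arm.get_obs();M=R.from_rotvec(o["ee_rot"]).as_matrix()
for sx in(-1,1):
  for dz in (0,-.013):
    print("finger",proj(m,o["tcp_pos"]+M@np.array([sx*.045,0,dz])).round(0))
print(m["world_from_camera"][:3,3])
```

```text
(-185, -62) [-190.7  -64.6]
(-185, -81) [-185.1  -81.4]
(-215, 34) [-217.9   38.3]
(-215, -34) [-218.   -34.1]
(-215, 40) [-217.4   40.9]
(-215, 34) [-217.4   33.7]
(-215, -34) [-217.   -33.3]
('tab top rear left', 30) [-115.5   28. ]
('tab', 2) [-116.2    0.3]
('tray rear r', 0) [-122.   -31.5]
('tray front r', 0) [-32.9 -29.8]
finger [[205. 314.]]
finger [[195. 332.]]
finger [[433. 314.]]
finger [[442. 332.]]
[0.53154877 0.05863431 0.29444859]
```

```bash
python3 -m inch '[[[0,0,0,0,0,0.03,0.76],[0,0,0,0,0,0.06,0.76],[0,0,0,0,0,0.085,0.76],[0,0,0,0,0,0.1,0.76],[0,0,0,0,0,0.11,0.76],[0,0,0,0,0,0.115,0.76],[0,0,0,0,0,0.12,0.76],[0,0,0,0,0,0.12,0.76]]]'
python3 - <<'E'
from h import *
st(); a=optics.get_image("wrist"); cv2.imwrite("pics/w2.png",a)
E
```

```text
clock: 2.48
tcp_pos: [0.517, -0.0177, 0.0315]
ee_rot: [3.128, -0.295, 0.001]
ft_force: [-2.0, -2.1, 2.5]
finger_gap: 0.0753
chute mm [-150.5  -25.3   31.5] yaw err -0.03 Mz [ 0. -0. -1.] F [-2.  -2.1  2.5] gap 0.07534008800418238 t 2.4833
```

View pics/w2.png

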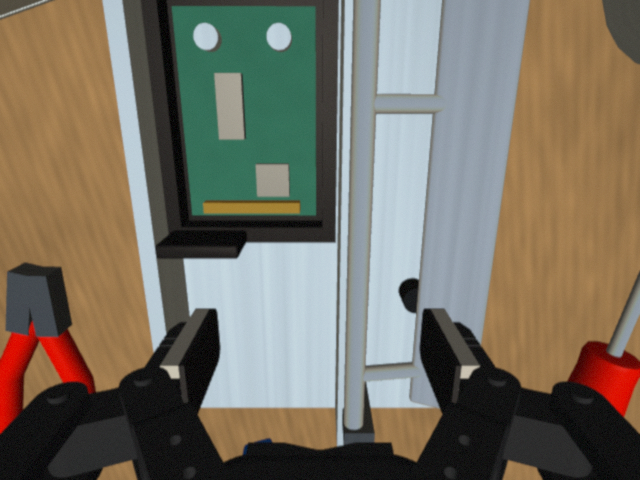

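```bash
python3 -m inch '[[[0,0,0,0,0,0.005,0.76],[0,0,0,0,0,0.009,0.76],[0,0,0,0,0,0.013,0.76],[0,0,0,0,0,0.013,0.76],[0,0,0,0,0,0.013,0.76]]]'
python3 - <<'E'
from h import *
st(); m=optics.camera_model("wrist"); a=optics.get_image("wrist"); cv2.imwrite("pics/w3.png",a)
p=np.load("p.npy")
for g in (0,.2,.4,.5,.6,.7,.85):
    r=[]
    for y,z in((-22,4),(-41,19)):
        c,s=np.cos(g),np.sin(g); Y,Z=-40+c*y-s*z,40+s*y+c*z
        r.append(proj(m,w(p,[[-120,Y,Z],[-60,Y,Z]])).round(0).tolist())
    print(g,r)
E
```

```text
clock: 2.95
tcp_pos: [0.5171, -0.0172, 0.0186]
ee_rot: [-3.128, 0.294, -0.001]
ft_force: [-4.0, 0.5, 8.1]
finger_gap: 0.0749
chute mm [-149.9  -25.3   18.6] yaw err 0.01 Mz [ 0.001  0.    -1.   ] F [-4.   0.5  8.1] gap 0.07486685008708126 t 2.95
0 [[[436.0, 269.0], [456.0, 60.0]], [[520.0, 289.0], [559.0, 53.0]]]
0.2 [[[434.0, 263.0], [452.0, 61.0]], [[516.0, 277.0], [552.0, 57.0]]]
0.4 [[[429.0, 258.0], [446.0, 63.0]], [[507.0, 266.0], [538.0, 61.0]]]
0.5 [[[425.0, 256.0], [442.0, 64.0]], [[501.0, 260.0], [530.0, 62.0]]]
0.6 [[[421.0, 254.0], [437.0, 65.0]], [[494.0, 256.0], [521.0, 64.0]]]
0.7 [[[417.0, 252.0], [432.0, 65.0]], [[486.0, 251.0], [511.0, 65.0]]]
0.85 [[[410.0, 249.0], [423.0, 66.0]], [[473.0, 245.0], [495.0, 67.0]]]
```

View pics/w3.png

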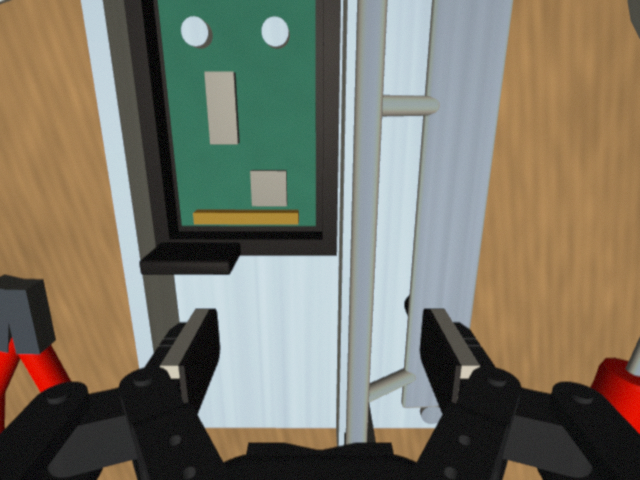

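Pedal edges at row 65 are columns 429 and 506, which gives a gate angle of about 0.73 rad, held at 8 N. The channel finger is behind the tab with clear space. I'll push slowly along tool -y.

```bash
python3 -m inch '[[[0,0,0,0,-0.006,0,0.76],[0,0,0,0,-0.012,0,0.76],[0,0,0,0,-0.016,0,0.76],[0,0,0,0,-0.020,0,0.76],[0,0,0,0,-0.024,0,0.76],[0,0,0,0,-0.030,0,0.76],[0,0,0,0,-0.036,0,0.76],[0,0,0,0,-0.042,0,0.76],[0,0,0,0,-0.048,0,0.76],[0,0,0,0,-0.054,0,0.76],[0,0,0,0,-0.060,0,0.76],[0,0,0,0,-0.066,0,0.76],[0,0,0,0,-0.072,0,0.76],[0,0,0,0,-0.078,0,0.76],[0,0,0,0,-0.084,0,0.76],[0,0,0,0,-0.090,0,0.76],[0,0,0,0,-0.096,0,0.76],[0,0,0,0,-0.102,0,0.76],[0,0,0,0,-0.108,0,0.76],[0,0,0,0,-0.114,0,0.76]]]'
python3 - <<'E'
from h import *
st(); m=optics.camera_model("wrist"); a=optics.get_image("wrist"); cv2.imwrite("pics/w4.png",a)
E
```

```text
clock: 4.67
tcp_pos: [0.5389, 0.0947, 0.019]
ee_rot: [3.127, -0.294, 0.003]
ft_force: [-1.4, -5.9, 5.4]
finger_gap: 0.0751
chute mm [-36.  -25.8  19. ] yaw err 0.0 Mz [ 0.002 -0.    -1.   ] F [-1.4 -5.9  5.4] gap 0.07513653578379881 t 4.6667
```

View pics/w4.png

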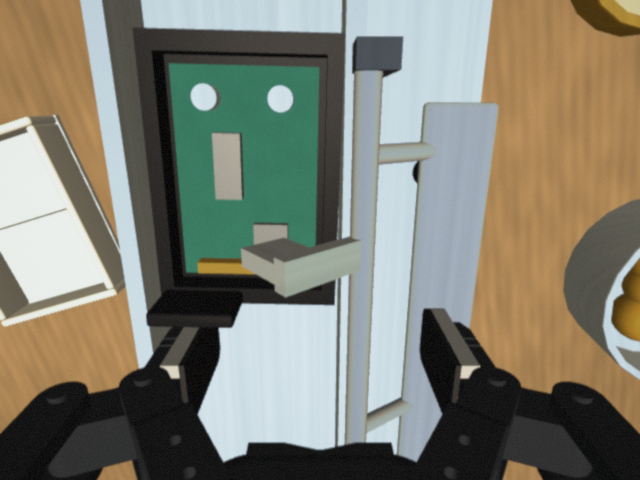

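The tray is under the raised tooth, which is clear at (300,265). The finger is against the tab at (190,325), and the pedal is still held down. I'll measure what remains.

Run:
```python
from h import *
p=np.load("p.npy"); m=optics.camera_model("wrist")
for uv,z in [((334,291),.028),((334,303),.006),((342,34),.028),((135,30),.028),((148,311),.046)]:
    d=ray(m,uv,z)[:2]-p[:2]; s,k=np.sin(p[2]),np.cos(p[2]); print(uv,(1000*np.array([k*d[0]+s*d[1],-s*d[0]+k*d[1]])).round(1))
```

```text
(334, 291) [-20.6 -31.3]
(334, 303) [-36.7 -32.2]
(342, 34) [ 63.5 -32.7]
(135, 30) [64.6 28.8]
(148, 311) [-19.   28.7]
```

```bash
python3 -m inch '[[[0,0,0,0,-0.006,0,0.76],[0,0,0,0,-0.012,0,0.76],[0,0,0,0,-0.018,0,0.76],[0,0,0,0,-0.023,0,0.76],[0,0,0,0,-0.027,0,0.76],[0,0,0,0,-0.030,0,0.76],[0,0,0,0,-0.033,0,0.76],[0,0,0,0,-0.035,0,0.76],[0,0,0,0,-0.036,0,0.76],[0,0,0,0,-0.036,0,0.76]]]'
python3 - <<'E'
from h import *
st(); optics.get_image("top")
E
python3 -m inch '[[[0,0,0,0,-0.001,0,0.76],[0,0,0,0,-0.002,0,0.76],[0,0,0,0,-0.002,0,0.76]]]'
python3 - <<'E'
from h import *
st(); a=optics.get_image("wrist"); cv2.imwrite("pics/w5.png",a)
p=np.load("p.npy"); m=optics.camera_model("wrist")
print(proj(m,w(p,[[104,34,28],[104,-34,28],[14,-31,28]])))
E
```

```text
clock: 5.55
tcp_pos: [0.5456, 0.1301, 0.019]
ee_rot: [-3.128, 0.294, -0.003]
ft_force: [-0.3, -2.5, 6.1]
finger_gap: 0.0752
chute mm [  0.1 -25.7  19. ] yaw err 0.01 Mz [ 0.002 -0.    -1.   ] F [-0.3 -2.5  6.1] gap 0.07515529794391879 t 5.55
clock: 5.85
tcp_pos: [0.5459, 0.132, 0.019]
ee_rot: [3.128, -0.294, 0.003]
ft_force: [-0.9, -4.0, 5.8]
finger_gap: 0.075
chute mm [  2.  -25.8  19. ] yaw err 0.01 Mz [ 0.002 -0.    -1.   ] F [-0.9 -4.   5.8] gap 0.07496979835059209 t 5.85
[[116.41763156  21.17589174]
 [346.60359481  21.16631955]
 [333.31842898 297.03552292]]
```

View pics/w5.png

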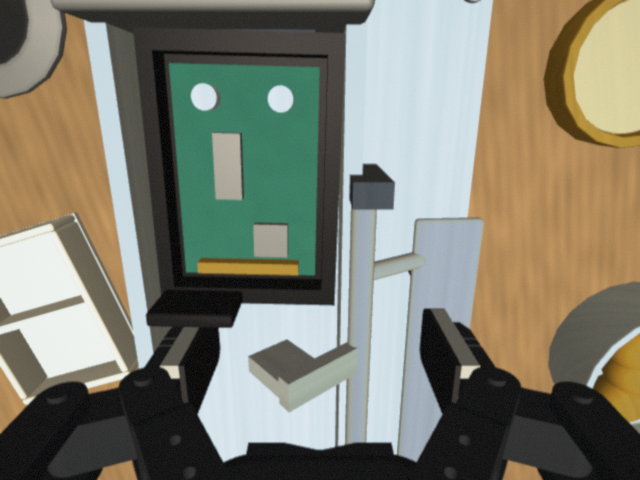

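The tray front is at row 30 and the predicted end face at row 21, so about 2–3 mm remain. I'll continue in 1 mm steps and watch the force.

```bash
for i in 1 ; do python3 -m inch '[[[0,0,0,0,-0.001,0,0.76],[0,0,0,0,-0.001,0,0.76]]]'; python3 -m inch '[[[0,0,0,0,-0.001,0,0.76],[0,0,0,0,-0.001,0,0.76]]]';  done
```

```text
clock: 6.07
tcp_pos: [0.5461, 0.1323, 0.019]
ee_rot: [3.127, -0.294, 0.002]
ft_force: [-1.2, -10.2, 7.0]
finger_gap: 0.0752
clock: 6.23
tcp_pos: [0.5462, 0.1325, 0.019]
ee_rot: [3.125, -0.293, 0.002]
ft_force: [-1.7, -18.0, 10.2]
finger_gap: 0.0752
```

The force climbed to 18 N with no further motion, so the tray is seated. I'll back off while still holding the gate, then look before lifting.

```bash
python3 -m inch '[[[0,0,0,0,0.002,0,0.76],[0,0,0,0,0.004,0,0.76],[0,0,0,0,0.007,0,0.76],[0,0,0,0,0.01,0,0.76],[0,0,0,0,0.01,0,0.76]]]'
python3 - <<'E'
from h import *
st(); a=optics.get_image("wrist"); cv2.imwrite("pics/w6.png",a)
E
```

```text
clock: 6.65
tcp_pos: [0.5446, 0.1244, 0.0191]
ee_rot: [-3.127, 0.294, -0.003]
ft_force: [0.5, -0.2, 4.9]
finger_gap: 0.075
chute mm [ -5.8 -25.9  19.1] yaw err 0.0 Mz [ 0.002  0.001 -1.   ] F [ 0.5 -0.2  4.9] gap 0.07502846417586072 t 6.65
```

View pics/w6.png

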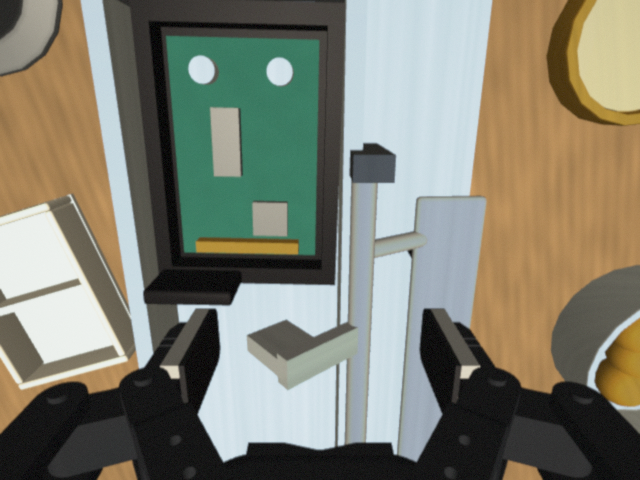

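The tray is flat and straight, and the tooth is clear behind its rear end (row 285). Now I'll lift straight up so the gate follows the finger shut.

```bash
python3 -m inch '[[[0,0,0,0,0,-0.005,0.76],[0,0,0,0,0,-0.01,0.76],[0,0,0,0,0,-0.015,0.76],[0,0,0,0,0,-0.02,0.76],[0,0,0,0,0,-0.025,0.76],[0,0,0,0,0,-0.03,0.76],[0,0,0,0,0,-0.035,0.76],[0,0,0,0,0,-0.045,0.76],[0,0,0,0,0,-0.06,0.76],[0,0,0,0,0,-0.08,0.76],[0,0,0,0,0,-0.1,0.76],[0,0,0,0,0,-0.13,0.76],[0,0,0,0,0,-0.16,0.76],[0,0,0,0,0,-0.16,0.76],[0,0,0,0,0,-0.16,0.76]]]'
python3 - <<'E'
from h import *
st(); m=optics.camera_model("wrist"); a=optics.get_image("wrist"); cv2.imwrite("pics/w7.png",a)
p=np.load("p.npy")
print("tooth shut",proj(m,w(p,[[-3,-24,20],[-3,-8,20]])).round(0).tolist())
print("pedal shut",proj(m,w(p,[[45,-62,44],[45,-81,59]])).round(0).tolist())
print("tray seated",proj(m,w(p,[[104,-31,28],[14,-31,28]])).round(0).tolist())
E
```

```text
clock: 7.95
tcp_pos: [0.5444, 0.1243, 0.1805]
ee_rot: [-3.127, 0.294, -0.005]
ft_force: [-0.6, 0.8, -0.6]
finger_gap: 0.0751
chute mm [ -5.9 -25.7 180.5] yaw err 0.0 Mz [ 0.003  0.    -1.   ] F [-0.6  0.8 -0.6] gap 0.07508515567926896 t 7.95
tooth shut [[316.0, 209.0], [296.0, 209.0]]
pedal shut [[372.0, 149.0], [405.0, 151.0]]
tray seated [[326.0, 56.0], [326.0, 189.0]]
```

View pics/w7.png

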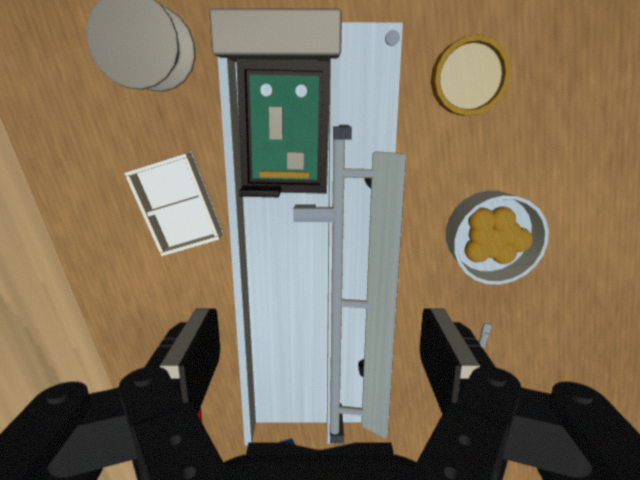

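The gate is shut: the pedal's end corners at (373,152) and (405,153) match the predicted shut position. The tray's rear edge is at row 191 against 189 predicted for seated. Nothing around the chute has been disturbed.

```bash
python3 -c "
from cell import ticket
print(ticket.close_job())"
```

```text
the job is handed in; nothing more can be done
None
```

The tray is in the test bay against the end block with the gate shut behind it, and I handed the job in at about 8 s of the 35 s allowed. Handing in gives no verdict.

I located the chute from the top and scene cameras (good to about 2 mm). One finger held the pedal down at about 0.73 rad, and the other pushed the tray by its tab until the end block stopped it. I then backed off about 10 mm with the gate still open and lifted away.

**Last checks (wrist camera and force reading):**
- **Tray:** it lies straight and looks flat. Its rear edge is about 1–2 mm short of the predicted seated position, which is within measuring error and the 6 mm allowance.
- **Gate:** the pedal corners match the shut position to within 3 pixels.
- **Robot:** the hand is clear, with about 1 N of residual force, which is sensor noise.
- **Bystanders:** those in view look undisturbed, judged by eye. The relay, cutters and screwdriver were mostly hidden by the gripper, and the clip stand was out of the picture. I did not measure any of them.

**Push force:** the last 1 mm step against the block raised the force to 18 N, more than the 3–5 N I was aiming for. I backed off straight away and the tray stayed flat in the pictures. No check failed.

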